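# Lid a takeaway tray: run the carriage home and hold the press lever at its third click

### The job

Slide the carriage with the takeaway tray fully home against the end stop, so that the tray is under the press head. Then push the press's spring-return lever down past its first two clicks to the third, where the lever is level, without going on to its hard stop, and hold it there: the program finishes while still holding the lever down. Do not press before the carriage is home, and leave the other things on the table where they are.

Things in the scene. Friction and masses are not known exactly. Their poses are not given: they have to be found in the camera images.
- press: Lidding press for takeaway trays, fixed. Origin: on the table, midway under its head. Own x: to its back, away from the robot; y: along the bed rails to the end stop (about robot's left); z up; yaw within 0.2. Steel bed x -80 to 80, y -330 to 130 mm. Grey column x 85 to 155, y -60 to 60, 185 mm high, carries the head (x -50 to 110, y -58 to 58, 134 to 160 mm above the table).
- end_stop (a point): Point on the face of the dark end stop that the carriage plate meets, 38 mm above the table; the stop stands across the bed at its left (+y) end: x -70 to 70, y 95 to 115 mm in the press's frame, top 58 mm above the table.
- carriage (a joint): Carriage slide, m: 0 = farthest out (to the right), 0.14 = fully home against the end stop, tray under the head; grows along the press's +y. Starts between 0 and 0.05. About 3 N of friction; stays where left. Aluminium plate 125 mm wide, top 45 mm above the table, carrying a black tray with white lid (118 x 168 mm, top 92 mm above the table).
- carriage_knob (a point): Grip point on the axis of the carriage's upright black knob, 80 mm above the table. The knob is a cylinder 26 mm in diameter, from the plate (45 mm) to 103 mm above the table, on the carriage's centre line, 150 mm from the tray's centre on the press's -y side, 53 mm clear of the tray. When home it is at x 0, y -150 mm in the press's frame.
- lever (a joint): Lever angle, rad: 0 = rest, lever 0.75 rad (43 degrees) above level; grows as the handle goes down. Clicks (a dip in the push) at 0.25, 0.50, 0.75; at the third, 0.75, the lever is level. Beyond it a hard stop at 0.95 crushes the tray. A spring returns it to 0 from anywhere if let go: about 4 to 11 N at the handle to move it, about 8 N to keep it at the third.
- lever_bar (a point): Middle of the lever's handle, a round black bar 24 mm in diameter along the press's y, 140 mm clear between two flat steel side arms 18 mm deep that run back to the pivot; open between the arms. Its centre is 230 mm from the pivot, at 317 mm above the table at rest, 270 at the first click, 217 at the second, 160 at the third. It turns with the lever.
- lever_pivot (a point): Middle of the lever's pivot axis (along the press's y): x 100, y 0 mm in the press's frame, 160 mm above the table. For lever angle q the bar's centre is at x = 100 - 230 cos(0.75 - q), y = 0, height = 160 + 230 sin(0.75 - q) mm. On the left (y 90 to 94 mm) an aluminium plate up to 255 mm high bears three studs, one per click, the lowest for the third.
- shaker: steel shaker, 48 mm wide and 100 mm tall, standing in front of the press's bed; a bystander to be left alone. Origin: centre of its underside.
- tongs: steel serving tongs lying flat, 240 mm long (along own y), 65 mm wide, 16 mm high, behind the press bed (away from the robot); a bystander to be left alone. Origin: centre of its underside.
- spare_lids: stack of white tray lids, 118 x 168 mm, 36 mm high, on the left (+y) of the press, its long side along own y; a bystander to be left alone. Origin: centre of its underside.
- sauce: amber bottle with a paper label, 58 mm wide and 170 mm tall, standing just beyond the right (-y) end of the bed; a bystander to be left alone. Origin: centre of its underside.
- plates: stack of white plates, 240 mm wide, 60 mm high, at the right of the table; a bystander to be left alone. Origin: centre of its underside.
- knife: carving knife lying on the white cutting board at the left of the table, 250 mm long, 27 mm high at most over the table; a bystander to be left alone. Origin: centre of its underside.
- bowl: steel bowl, 150 mm wide, 60 mm high, at the right near the robot; a bystander to be left alone. Origin: centre of its underside.
- jar: glass jar with a steel cap, 70 mm wide, 100 mm tall, at the far left; a bystander to be left alone. Origin: centre of its underside.

How it is judged:
By the outcome, as a careful person would: the job done as asked, in the order asked, and still so for the second after the job is handed in, while the arm keeps its last pose, push and grip.
It also fails if it takes over 61 s, if anything falls off the work surface, if the arm or the gripper's body presses on something with over 40 N, if the wrist force passes 120 N, or if a joint passes its speed limit or range.

### The arm

A 6-joint arm with a two-finger parallel gripper is mounted at the origin on the work surface. World frame = base frame: x ahead of the robot, y to its left, z up, the work surface at z = 0. Lengths are in m, angles in rad, forces in N, time in s.
With the tool pointing down it reaches from about 0.275 to 0.875 m from the base axis. Payload 12.5 kg.
Tool frame: the origin (TCP) lies on the mounting face of the last link; the fingertips stand 173 mm ahead of it and the grasp point (between the pads) lies 155 mm ahead of it; z points along the fingers, y is the direction in which the jaws open and shut (so a half turn about z gives the same grasp; the last joint's range is limited). The gripper opens to 85 mm and grips with 20 to 120 N. Pads are 22 mm wide; open, the fingers measure 114 mm over their backs; the gripper's body (76 mm by 85 mm) begins 54 mm behind the grasp point. The pads swing forward as they close: fully open they stand 13 mm farther back than shut.
Start: joints at [-0.085, 0.351, 1.652, -0, 1.139, -0.085], TCP at [0.55, 0, 0.405] pointing down, gripper open.
Joint ranges: [-2.75, 2.75], [-0.79, 2.1], [0.01, 2.65], [-1.57, 4.71], [0.07, 3.14], [-2.87, 2.87]. Speed limits (rad/s): [2.22, 2.22, 2.79, 3.14, 3.14, 3.14].

### API

Orientations are given as a rotation vector (axis times angle).
In Python, from station import arm gives the robot as it stands. The module is installed in compiled form; this text tells all that it offers.
- The arm moves only by the tool send_rows, never from a script. Its argument "commands" is a list of rows, each an object of numbers: "jaw": the opening in per cent of the stroke, from 0 (shut) to 100 (fully open); "tx", "ty", "tz": the shift along the tool's x, y, z in m; "rx", "ry", "rz": the turn, a rotation vector about the tool's x, y, z in degrees. In form: [{"jaw": .., "tx": .., "ty": .., "tz": .., "rx": .., "ry": .., "rz": ..}, ...]. A call has 1 to 5 rows; each row shifts and turns the commanded pose from where the row before left it, along the tool's axes as they then stand; what a row does not reach is not made up. A row lasts 1/12 s, in which the tool goes at most 41.7 mm and 7.16 degrees, less where a joint would pass 70% of its speed; a pose out of reach is approached as far as the arm can. A call with a gripper value outside its range is refused whole. The fingers move at their own pace and stop on an object; "newtons" is the grip in N (left out, the last holds). Time passes only in rows, so rows that do not move let the fingers close. It gives the time, the measured TCP pose, the force and the opening at its end, in the units of the state.
- arm.observe(): the state, without advancing time (a new reading comes with each control period).
- arm.capture(name): name is "scene" or "side" or "wrist"; returns a dict with "pixels" (480x640x3 uint8, red, green, blue), "camera_matrix" (3x3 intrinsics, pixels), "rvec" (rotation vector, rad) and "tvec" (3), from world to camera coordinates, as OpenCV has them. Camera axes: x right, y down, z forward; pixel columns grow to the right and rows downward; lengths in m; the calibration is good to about 2 mm. A picture is of the moment at which its call begins. There is no depth.
- arm.sign_off(): hands the job in, once; it reports no verdict.
The state is a dict: "t": time; "joints": joint angles; "qd": joint speeds; "joint_torque": joint torques, N m; "tcp_pos": TCP position; "tcp_rot": TCP orientation; "contact_force": force on the tool from outside, world axes, zero at the start; "wrist_torque": the same for the moment, N m; "opening": opening from 0.0 (shut) to 1.0 (fully open).
Only numpy, scipy, OpenCV 4.12 (cv2) and the standard library are available. Lean on these libraries where they do the work, as an engineer would, in place of code of your own. Each camera call takes 0.05 s, during which the arm holds its last target. There are 200 camera calls.

## Working session

There is one attempt and no reset: what is moved stays moved. The work goes in short steps, Python scripts to look and compute and a tool call to move; the robot and the scene stay as the last step left them, time stands still between calls to the robot, and variables do not carry over. Pictures are saved under pics/ and viewed, about 8 in all and at most 12, crops included, and the job is handed in when it is done.

Besides the shell and the picture viewer there is one more tool, called after ">>>" in YAML: its name, and indented under it one key for each argument. send_rows: Moves the arm, as the interface text tells. Its arguments: {"type":"object","properties":{"commands":{"type":"array"},"newtons":{"type":"number"}},"required":["commands"]}

```bash
mkdir -p pics; cat > h.py <<'E'
from station import arm
import numpy as np, cv2, json
from scipy.spatial.transform import Rotation as R
def cap(n,f):
    c=arm.capture(n); cv2.imwrite(f'pics/{f}.png',c['pixels'][:,:,::-1])
    json.dump({k:np.asarray(c[k]).tolist() for k in('camera_matrix','rvec','tvec')},open(f'pics/{f}.json','w')); return c
def cal(f): 
    d=json.load(open(f'pics/{f}.json')); K,r,t=[np.array(d[k],float) for k in('camera_matrix','rvec','tvec')]
    return K,R.from_rotvec(r.ravel()).as_matrix(),t.ravel()
def P(f): K,Rm,t=cal(f); return K@np.c_[Rm,t]
def tri(f1,p1,f2,p2):
    X=cv2.triangulatePoints(P(f1),P(f2),np.array(p1,float),np.array(p2,float)); return X[:3,0]/X[3,0]
def onz(f,p,z):
    K,Rm,t=cal(f); d=Rm.T@np.linalg.solve(K,[p[0],p[1],1]); c=-Rm.T@t; return c+d*(z-c[2])/d[2]
def proj(f,X): x=P(f)@np.r_[X,1]; return x[:2]/x[2]
E
python3 - <<'E'
from h import *
for n in('scene','side','wrist'): cap(n,n+'0')
for n in('scene0','side0','wrist0'):
  K,Rm,t=cal(n); print(n,-Rm.T@t,K[0,0])
print(arm.observe())
E
```

```text
scene0 [ 1.2425102  -0.84630101  1.46203581] 498.29097410916137
side0 [ 0.45368206 -1.35850486  0.98175534] 518.3160441639186
wrist0 [0.55015889 0.07598968 0.37285207] 395.5875019362084
{'t': 0.15, 'joints': array([-8.45830643e-02,  3.51123231e-01,  1.65225532e+00, -2.41427623e-05,
        1.13910567e+00, -8.46151982e-02]), 'qd': array([ 0.00052316, -0.00302648, -0.00183252,  0.00205802, -0.00123291,
        0.00051728]), 'joint_torque': array([ 7.13946501e-04, -5.06248283e+01, -2.91500723e+01, -2.80964593e-05,
        3.35960038e-03, -3.10250061e-05]), 'tcp_pos': array([5.49906449e-01, 4.08081008e-05, 4.04284403e-01]), 'tcp_rot': array([-2.22092260e+00, -2.22101642e+00,  9.29183895e-04]), 'contact_force': array([-0.22612574,  0.26596604,  0.18898288]), 'wrist_torque': array([-0.01704867,  0.03352303,  0.00858944]), 'opening': 1.0014105956976032}
```

View pics/scene0.png

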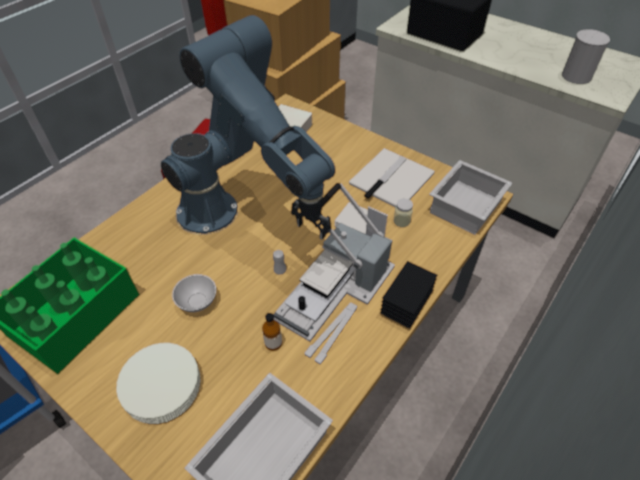

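View pics/side0.png

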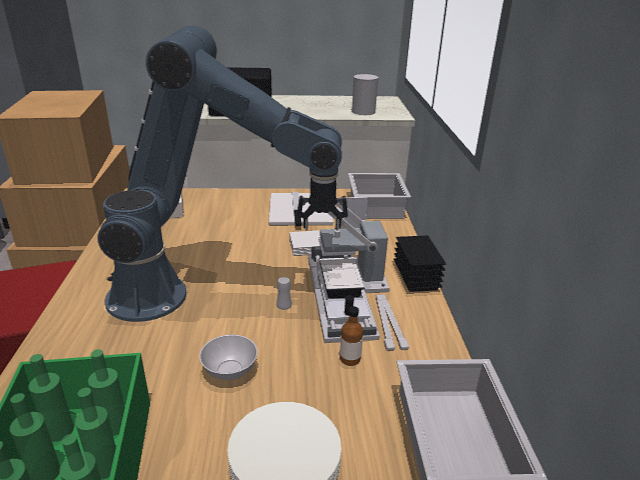

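The scene view shows the press at about (350,260), the knob at about (302,302) and the sauce bottle at (271,333). The side view shows the knob at about (349,302) and the sauce bottle in front of it. I'll zoom in next.

```bash
python3 - <<'E'
import cv2,numpy as np
a=cv2.imread('pics/scene0.png')[175:350,255:415]; b=cv2.imread('pics/side0.png')[195:370,270:430]
f=lambda i:cv2.resize(i,None,fx=2.5,fy=3.4285*2.5/2.5 and 2.5,interpolation=cv2.INTER_CUBIC)
cv2.imwrite('pics/m0.png',np.hstack([f(a),f(b)])); print(f(a).shape)
E
```

```text
(438, 400, 3)
```

View pics/m0.png

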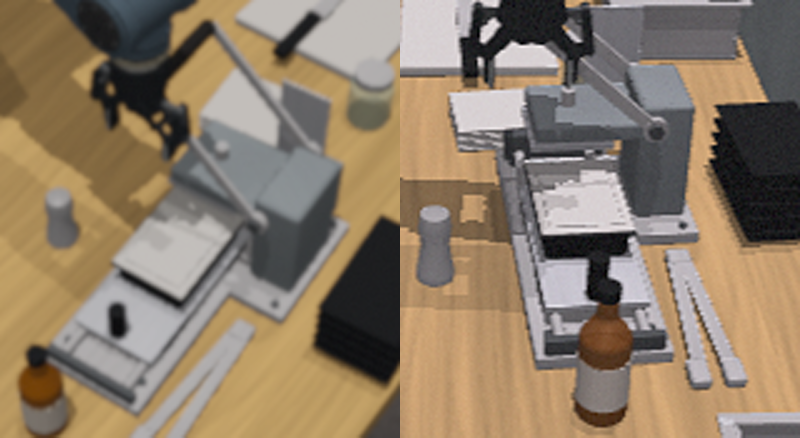

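View pics/wrist0.png

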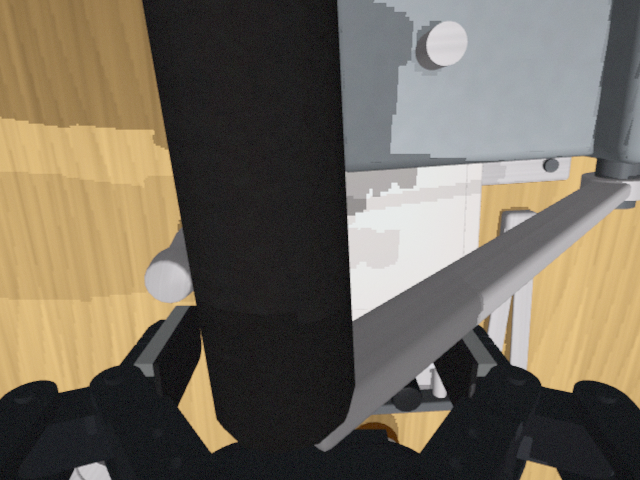

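The montage gives the bed's right corners, the knob top and the column corners. In the wrist picture the lever bar runs from the image top down to about (275,430), close beside the gripper, so the first move has to be straight up. I'll fit the press pose first.

```bash
python3 - <<'E'
from h import *
from scipy.optimize import least_squares
S=lambda u,v:(255+u/2.5,175+v/2.5); D=lambda u,v:(270+(u-400)/2.5,195+v/2.5)
k=tri('scene0',S(116,308),'side0',D(600,258)); print('knobtop',k)
print('bedL',tri('scene0',S(48,348),'side0',D(537,362)),'bedR',tri('scene0',S(137,410),'side0',D(672,358)))
obs=[('scene0',S(48,348),(-80,-330,5)),('side0',D(537,362),(-80,-330,5)),('scene0',S(137,410),(80,-330,5)),('side0',D(672,358),(80,-330,5)),
('side0',D(690,106),(155,-60,185)),('side0',D(627,106),(85,-60,185)),('scene0',S(340,155),(155,60,185)),
('wrist0',(580,158),(80,-58,160)),
('scene0',S(116,308),'k'),('side0',D(600,258),'k')]
def res(p):
  c,s=np.cos(p[2]),np.sin(p[2]); o=[]
  for f,px,X in obs:
    X=np.array((0,-290+p[3]*1000,103) if X=='k' else X)/1000
    o.append(proj(f,[p[0]+c*X[0]-s*X[1],p[1]+s*X[0]+c*X[1],X[2]])-px)
  return np.ravel(o)
r=least_squares(res,[.62,.13,0,.02],loss='soft_l1'); print(r.x); print(r.fun.reshape(-1,2).round(1))
for u,v in [(275,430),(262,200)]:
  print(onz('wrist0',(u,v),.317))
K,Rm,t=cal('wrist0'); print(Rm[2])
print(tri('side0',D(605,283),'scene0',S(38,352)))
E
```

```text
knobtop [ 0.62808618 -0.15214135  0.10119989]
bedL [ 0.55299476 -0.21185148  0.00147315] bedR [ 0.70928314 -0.21357046  0.00517876]
[0.60633027 0.10335299 0.07944197 0.03213683]
[[-3.7  4.8]
 [-0.7  2.5]
 [-0.2  2.7]
 [ 0.6  0.6]
 [ 1.7 -0.5]
 [ 5.2  0.4]
 [-0.2  2.6]
 [-0.2 -1. ]
 [-0.5  0.3]
 [-0.7 -0.6]]
[0.54312103 0.02232638 0.317     ]
[0.54248641 0.063526   0.317     ]
[-5.80770345e-04 -3.01033939e-01 -9.53613250e-01]
[ 0.61813344 -0.28979305  0.16620653]
```

>>> send_rows:
  commands:
    - {"jaw": 100,"tz": -0.03}
    - {"jaw": 100,"tz": -0.04}
    - {"jaw": 100,"tz": -0.04}
    - {"jaw": 100,"tz": -0.04}

```text
$.commands[0]: bad value
```

>>> send_rows:
  commands:
    - {"jaw": 100,"tx": 0,"ty": 0,"tz": -0.03,"rx": 0,"ry": 0,"rz": 0}
    - {"jaw": 100,"tx": 0,"ty": 0,"tz": -0.04,"rx": 0,"ry": 0,"rz": 0}
    - {"jaw": 100,"tx": 0,"ty": 0,"tz": -0.04,"rx": 0,"ry": 0,"rz": 0}
    - {"jaw": 100,"tx": 0,"ty": 0,"tz": -0.04,"rx": 0,"ry": 0,"rz": 0}

```text
t: 0.48
tcp_pos: [0.5496, 0.0001, 0.5563]
tcp_rot: [-2.221, -2.221, 0.001]
contact_force: [1.7, -0.2, -0.7]
opening: 1.003
```

>>> send_rows:
  commands:
    - {"jaw": 100,"tx": -0.02,"ty": 0.03,"tz": 0,"rx": 0,"ry": 0,"rz": 0}
    - {"jaw": 100,"tx": -0.02,"ty": 0.03,"tz": 0,"rx": 0,"ry": 0,"rz": 0}
    - {"jaw": 100,"tx": -0.02,"ty": 0.02,"tz": 0,"rx": 0,"ry": 0,"rz": 0}
    - {"jaw": 100,"tx": 0,"ty": 0,"tz": 0,"rx": 0,"ry": 0,"rz": 0}

```text
t: 0.82
tcp_pos: [0.6324, -0.0629, 0.5529]
tcp_rot: [-2.223, -2.218, 0.002]
contact_force: [-0.2, -0.2, -0.8]
opening: 0.998
```

```bash
python3 - <<'E'
from h import *
cap('wrist','wrist1'); print(arm.observe()['tcp_pos'])
E
```

```text
[ 0.63118332 -0.06153033  0.55308284]
```

View pics/wrist1.png

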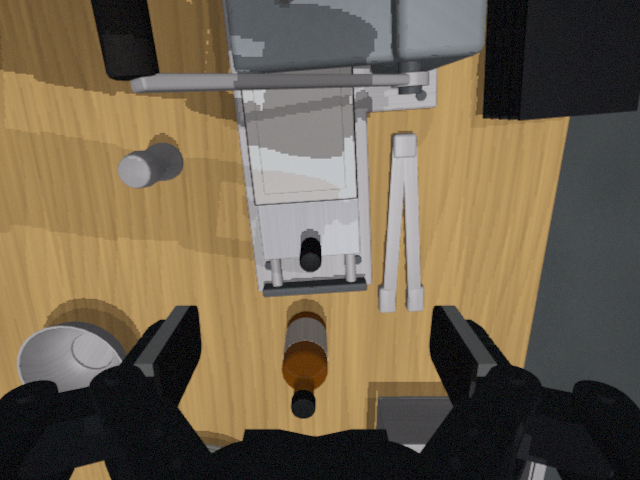

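The knob top is at about (310,261). The lid's near corners are at (254,204) and (355,199), the bar's right end at about (135,76), and the sauce cap at (303,403).

```bash
cat > fit.py <<'E'
from h import *
from scipy.optimize import least_squares
S=lambda u,v:(255+u/2.5,175+v/2.5); D=lambda u,v:(270+(u-400)/2.5,195+v/2.5)
obs=[('side0',D(672,358),(80,-330,3)),('side0',D(690,106),(155,-60,185)),('wrist0',(580,158),(80,-58,160)),
('scene0',S(116,308),'k'),('side0',D(600,258),'k'),('wrist1',(310,262),'k'),('wrist1',(254,204),'a'),('wrist1',(355,199),'b'),('wrist0',(268,200),'bar'),]
def W(p,X):
    c,s=np.cos(p[2]),np.sin(p[2]); X=np.array(X)/1000; return np.array([p[0]+c*X[0]-s*X[1],p[1]+s*X[0]+c*X[1],X[2]])
def res(p):
  o=[]; k=p[3]*1000
  for f,px,X in obs:
    if X=='bar':
      a,b=proj(f,W(p,(-68.3,-60,317))),proj(f,W(p,(-68.3,20,317))); 
      tt=(px[1]-a[1])/(b[1]-a[1]); o.append([a[0]+tt*(b[0]-a[0])-px[0],0]); continue
    X={'k':(0,-290+k,103),'a':(-59,-224+k,92),'b':(59,-224+k,92)}.get(X,X)
    o.append(proj(f,W(p,X))-px)
  return np.ravel(o)
r=least_squares(res,[.62,.13,0,.02],loss='soft_l1')
E
python3 - <<'E'
from fit import *
p=r.x; print(p); print(r.fun.reshape(-1,2).round(1))
print('knob tri',tri('wrist1',(310,262),'side0',D(600,258)),tri('wrist1',(310,262),'scene0',S(116,308)))
print('fit knob',W(p,(0,-290+p[3]*1000,80)),'home',W(p,(0,-150,80)))
print('sauce cap',onz('wrist1',(303,403),.17),tri('wrist1',(303,403),'side0',D(605,287)))
print('bar rest',W(p,(-68.3,0,317)),'bar end px',proj('wrist1',W(p,(-68.3,-70,317))))
print('bar L edge@317', onz('wrist1',(133,76),.317))
E
```

```text
[0.60908272 0.1039366  0.066253   0.03386013]
[[ 0.   1.3]
 [ 2.5 -0.3]
 [ 3.5  0. ]
 [-0.3 -0.2]
 [-1.1 -1. ]
 [-0.2 -0.6]
 [-1.2  1.9]
 [ 3.8 -0.1]
 [-0.3  0. ]]
knob tri [ 0.62799537 -0.1535007   0.10082464] [ 0.62696939 -0.15198044  0.10312838]
fit knob [ 0.62604034 -0.15164132  0.08      ] home [ 0.6190134  -0.04573431  0.08      ]
sauce cap [ 0.6188779  -0.28884429  0.17      ] [ 0.61705871 -0.2924884   0.16547777]
bar rest [0.54093257 0.09941483 0.317     ] bar end px [133.96698752  73.3105643 ]
bar L edge@317 [0.54493269 0.0283663  0.317     ]
```

>>> send_rows:
  commands:
    - {"jaw": 100,"tx": -0.03,"ty": -0.001,"tz": 0,"rx": 0,"ry": 0,"rz": 0}
    - {"jaw": 100,"tx": -0.03,"ty": -0.001,"tz": 0,"rx": 0,"ry": 0,"rz": 0}
    - {"jaw": 100,"tx": -0.03,"ty": -0.001,"tz": 0.02,"rx": 0,"ry": 0,"rz": 0}
    - {"jaw": 100,"tx": 0,"ty": 0,"tz": 0.04,"rx": 0,"ry": 0,"rz": -3.8}
    - {"jaw": 100,"tx": 0,"ty": 0,"tz": 0.04,"rx": 0,"ry": 0,"rz": 0}

```text
t: 1.28
tcp_pos: [0.6262, -0.1508, 0.4546]
tcp_rot: [2.143, 2.294, 0.002]
contact_force: [1.3, -0.4, -0.2]
opening: 0.997
```

>>> send_rows:
  commands:
    - {"jaw": 100,"tx": 0,"ty": 0,"tz": 0.04,"rx": 0,"ry": 0,"rz": 0}
    - {"jaw": 100,"tx": 0,"ty": 0,"tz": 0.03,"rx": 0,"ry": 0,"rz": 0}
    - {"jaw": 100,"tx": 0,"ty": 0,"tz": 0.01,"rx": 0,"ry": 0,"rz": 0}
    - {"jaw": 100,"tx": 0,"ty": 0,"tz": 0,"rx": 0,"ry": 0,"rz": 0}

```text
t: 1.62
tcp_pos: [0.6265, -0.1494, 0.3727]
tcp_rot: [-2.143, -2.291, 0.003]
contact_force: [0.7, 1.0, 0.3]
opening: 1.003
```

```bash
python3 - <<'E'
from h import *
cap('wrist','wrist2'); o=arm.observe(); print(o['tcp_pos'],o['tcp_rot'],o['joints'])
X=o['tcp_pos']; print(proj('wrist2',[.627,-.152,.103]),proj('wrist2',[X[0],X[1],.103]))
i=cv2.imread('pics/wrist2.png'); 
for q,c in (([.627,-.152,.103],(0,0,255)),([X[0],X[1],.103],(0,255,0))): cv2.circle(i,tuple(int(v) for v in proj('wrist2',q)),3,c,-1)
cv2.imwrite('pics/w2.png',i)
E
```

```text
[ 0.62700016 -0.1495864   0.37520492] [-2.14576971e+00 -2.29387375e+00  2.62798684e-04] [-3.06409630e-01  5.51051941e-01  1.41764845e+00  9.07101934e-05
  1.17345557e+00 -3.73138910e-01]
[316.7319614  239.92646421] [316.99280646 236.31174105]
```

View pics/w2.png

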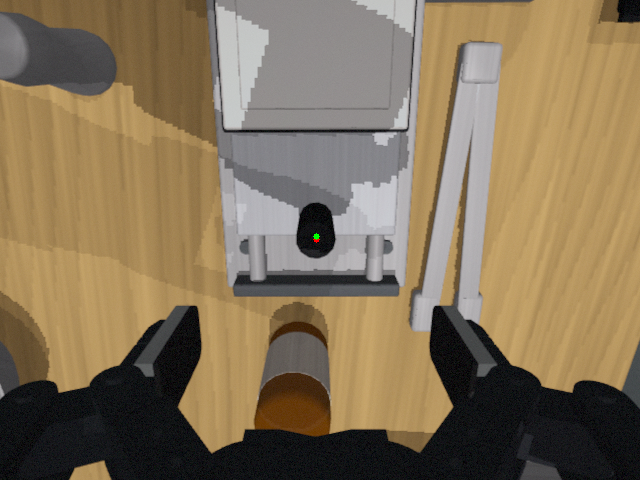

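The knob top is at (316,240), 3-4 px from the tool axis, and the bed edges are square to the image. Next I go down and grip.

>>> send_rows:
  commands:
    - {"jaw": 100,"tx": -0.002,"ty": 0,"tz": 0.03,"rx": 0,"ry": 0,"rz": 0}
    - {"jaw": 100,"tx": 0,"ty": 0,"tz": 0.04,"rx": 0,"ry": 0,"rz": 0}
    - {"jaw": 100,"tx": 0,"ty": 0,"tz": 0.04,"rx": 0,"ry": 0,"rz": 0}
    - {"jaw": 100,"tx": 0,"ty": 0,"tz": 0.025,"rx": 0,"ry": 0,"rz": 0}
    - {"jaw": 100,"tx": 0,"ty": 0,"tz": 0.003,"rx": 0,"ry": 0,"rz": 0}

```text
t: 2.08
tcp_pos: [0.6267, -0.1517, 0.2345]
tcp_rot: [-2.144, -2.292, 0.002]
contact_force: [0.0, -0.2, -0.2]
opening: 0.998
```

>>> send_rows:
  commands:
    - {"jaw": 20,"tx": 0,"ty": 0,"tz": 0,"rx": 0,"ry": 0,"rz": 0}
    - {"jaw": 20,"tx": 0,"ty": 0,"tz": 0,"rx": 0,"ry": 0,"rz": 0}
    - {"jaw": 20,"tx": 0,"ty": 0,"tz": 0,"rx": 0,"ry": 0,"rz": 0}
    - {"jaw": 20,"tx": 0,"ty": 0,"tz": 0,"rx": 0,"ry": 0,"rz": 0}
    - {"jaw": 20,"tx": 0,"ty": 0,"tz": 0,"rx": 0,"ry": 0,"rz": 0}
  newtons: 25

```text
t: 2.5
tcp_pos: [0.6267, -0.1522, 0.2384]
tcp_rot: [-2.146, -2.294, 0.002]
contact_force: [-43.9, -5.3, 28.2]
opening: 0.306
```

>>> send_rows:
  commands:
    - {"jaw": 20,"tx": 0,"ty": 0,"tz": 0,"rx": 0,"ry": 0,"rz": 0}
    - {"jaw": 20,"tx": 0,"ty": 0,"tz": 0,"rx": 0,"ry": 0,"rz": 0}

```text
t: 2.67
tcp_pos: [0.6263, -0.1522, 0.2385]
tcp_rot: [-2.145, -2.293, 0.003]
contact_force: [-14.3, -0.7, 15.7]
opening: 0.296
```

>>> send_rows:
  commands:
    - {"jaw": 20,"tx": 0,"ty": -0.001,"tz": -0.003,"rx": 0,"ry": 0,"rz": 0}
    - {"jaw": 20,"tx": 0.005,"ty": 0,"tz": 0,"rx": 0,"ry": 0,"rz": 0}
    - {"jaw": 20,"tx": 0.01,"ty": 0,"tz": 0,"rx": 0,"ry": 0,"rz": 0}
    - {"jaw": 20,"tx": 0.01,"ty": 0,"tz": 0,"rx": 0,"ry": 0,"rz": 0}

```text
t: 3.0
tcp_pos: [0.6241, -0.1273, 0.2387]
tcp_rot: [-2.147, -2.293, 0.001]
contact_force: [4.5, -3.6, -14.8]
opening: 0.299
```

>>> send_rows:
  commands:
    - {"jaw": 20,"tx": 0.012,"ty": 0,"tz": 0.0015,"rx": 0,"ry": 0,"rz": 0}
    - {"jaw": 20,"tx": 0.012,"ty": 0,"tz": 0,"rx": 0,"ry": 0,"rz": 0}
    - {"jaw": 20,"tx": 0.012,"ty": 0,"tz": 0,"rx": 0,"ry": 0,"rz": 0}
    - {"jaw": 20,"tx": 0.012,"ty": 0,"tz": 0,"rx": 0,"ry": 0,"rz": 0}
    - {"jaw": 20,"tx": 0.008,"ty": 0,"tz": 0,"rx": 0,"ry": 0,"rz": 0}

```text
t: 3.42
tcp_pos: [0.6203, -0.0706, 0.2386]
tcp_rot: [-2.146, -2.294, 0.002]
contact_force: [-5.2, -3.9, 1.3]
opening: 0.296
```

>>> send_rows:
  commands:
    - {"jaw": 20,"tx": 0.008,"ty": 0,"tz": 0,"rx": 0,"ry": 0,"rz": 0}
    - {"jaw": 20,"tx": 0.006,"ty": 0,"tz": 0,"rx": 0,"ry": 0,"rz": 0}
    - {"jaw": 20,"tx": 0.005,"ty": 0,"tz": 0,"rx": 0,"ry": 0,"rz": 0}

```text
t: 3.67
tcp_pos: [0.6191, -0.052, 0.2386]
tcp_rot: [-2.146, -2.294, 0.002]
contact_force: [-5.8, -4.4, 2.4]
opening: 0.295
```

>>> send_rows:
  commands:
    - {"jaw": 20,"tx": 0.003,"ty": 0,"tz": 0,"rx": 0,"ry": 0,"rz": 0}
    - {"jaw": 20,"tx": 0.003,"ty": 0,"tz": 0,"rx": 0,"ry": 0,"rz": 0}

```text
t: 3.83
tcp_pos: [0.6187, -0.0462, 0.2386]
tcp_rot: [-2.146, -2.294, 0.002]
contact_force: [-5.1, -3.6, 1.6]
opening: 0.297
```

>>> send_rows:
  commands:
    - {"jaw": 20,"tx": 0.002,"ty": 0,"tz": 0,"rx": 0,"ry": 0,"rz": 0}
    - {"jaw": 20,"tx": 0.001,"ty": 0,"tz": 0,"rx": 0,"ry": 0,"rz": 0}

```text
t: 4.0
tcp_pos: [0.6185, -0.0447, 0.2386]
tcp_rot: [2.145, 2.294, -0.005]
contact_force: [-5.0, -21.8, -0.9]
opening: 0.294
```

>>> send_rows:
  commands:
    - {"jaw": 20,"tx": 0,"ty": 0,"tz": 0,"rx": 0,"ry": 0,"rz": 0}
    - {"jaw": 20,"tx": 0.0005,"ty": 0,"tz": 0,"rx": 0,"ry": 0,"rz": 0}
    - {"jaw": 20,"tx": 0,"ty": 0,"tz": 0,"rx": 0,"ry": 0,"rz": 0}

```text
t: 4.25
tcp_pos: [0.6185, -0.0447, 0.2386]
tcp_rot: [2.145, 2.293, -0.005]
contact_force: [-5.0, -17.9, -0.2]
opening: 0.297
```

The carriage is firmly at the stop: it stayed put with 18-22 N reaction, within 1 mm of the predicted home position. Now I release and rise.

>>> send_rows:
  commands:
    - {"jaw": 100,"tx": 0,"ty": 0,"tz": 0,"rx": 0,"ry": 0,"rz": 0}
    - {"jaw": 100,"tx": 0,"ty": 0,"tz": 0,"rx": 0,"ry": 0,"rz": 0}
    - {"jaw": 100,"tx": 0,"ty": 0,"tz": 0,"rx": 0,"ry": 0,"rz": 0}
    - {"jaw": 100,"tx": 0,"ty": 0,"tz": 0,"rx": 0,"ry": 0,"rz": 0}
    - {"jaw": 100,"tx": 0,"ty": 0,"tz": 0,"rx": 0,"ry": 0,"rz": 0}

```text
t: 4.67
tcp_pos: [0.619, -0.0425, 0.2384]
tcp_rot: [2.146, 2.294, 0.001]
contact_force: [-0.3, 0.4, 0.2]
opening: 0.977
```

>>> send_rows:
  commands:
    - {"jaw": 100,"tx": 0,"ty": 0,"tz": -0.02,"rx": 0,"ry": 0,"rz": 0}
    - {"jaw": 100,"tx": 0,"ty": 0,"tz": -0.04,"rx": 0,"ry": 0,"rz": 0}
    - {"jaw": 100,"tx": 0,"ty": 0,"tz": -0.04,"rx": 0,"ry": 0,"rz": 0}
    - {"jaw": 100,"tx": 0,"ty": 0,"tz": -0.04,"rx": 0,"ry": 0,"rz": 0}
    - {"jaw": 100,"tx": 0,"ty": 0,"tz": -0.04,"rx": 0,"ry": 0,"rz": 0}

```text
t: 5.08
tcp_pos: [0.6185, -0.0425, 0.4203]
tcp_rot: [2.146, 2.294, 0.0]
contact_force: [0.6, -0.2, -0.2]
opening: 1.003
```

>>> send_rows:
  commands:
    - {"jaw": 100,"tx": 0,"ty": 0,"tz": -0.04,"rx": 0,"ry": 0,"rz": 0}
    - {"jaw": 100,"tx": 0,"ty": 0,"tz": -0.04,"rx": 0,"ry": 0,"rz": 0}
    - {"jaw": 100,"tx": 0,"ty": 0,"tz": -0.04,"rx": 0,"ry": 0,"rz": 0}
    - {"jaw": 100,"tx": 0,"ty": 0,"tz": -0.02,"rx": 0,"ry": 0,"rz": 0}
    - {"jaw": 100,"tx": 0,"ty": 0,"tz": 0,"rx": 0,"ry": 0,"rz": 0}

```text
t: 5.5
tcp_pos: [0.6184, -0.0425, 0.564]
tcp_rot: [2.141, 2.289, 0.008]
contact_force: [0.2, -0.7, 0.4]
opening: 1.002
```

```bash
python3 - <<'E'
from fit import *
cap('wrist','wrist3'); cap('scene','scene3'); o=arm.observe(); print(o['tcp_pos'],o['tcp_rot'])
i=cv2.imread('pics/wrist3.png'); p=[.6085,.105,.067,.14]
for X in [(0,-150,103),(-59,-84,92),(59,-84,92),(-68.3,-70,317),(-68.3,0,317)]: 
  q=proj('wrist3',W(p,X)); print(X,q.round()); 
  if abs(q).max()<3000: cv2.circle(i,tuple(int(v) for v in q),3,(0,0,255),-1)
cv2.imwrite('pics/w3.png',i)
E
```

```text
[ 0.61873528 -0.04257902  0.55826216] [2.14590275e+00 2.29373124e+00 7.42000595e-04]
(0, -150, 103) [311. 183.]
(-59, -84, 92) [256. 120.]
(59, -84, 92) [366. 120.]
(-68.3, -70, 317) [178. 105.]
(-68.3, 0, 317) [162. -55.]
```

View pics/w3.png

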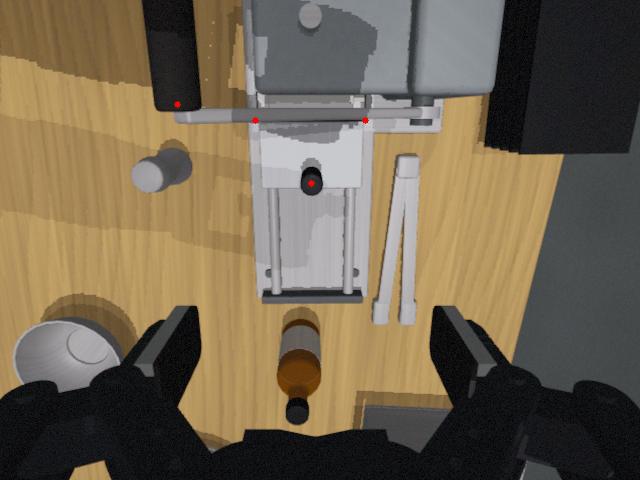

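The knob is at (311,183) and the bar's right end at (176,105); both sit on the predicted home and rest marks. Next I move over the bar.

>>> send_rows:
  commands:
    - {"jaw": 100,"tx": 0.03,"ty": -0.015,"tz": 0,"rx": 0,"ry": 0,"rz": 0}
    - {"jaw": 100,"tx": 0.035,"ty": -0.015,"tz": 0,"rx": 0,"ry": 0,"rz": 0}
    - {"jaw": 100,"tx": 0.035,"ty": -0.015,"tz": 0,"rx": 0,"ry": 0,"rz": 0}
    - {"jaw": 100,"tx": 0.033,"ty": -0.015,"tz": 0,"rx": 0,"ry": 0,"rz": 0}
    - {"jaw": 100,"tx": 0.015,"ty": -0.008,"tz": 0,"rx": 0,"ry": 0,"rz": 0}

```text
t: 6.02
tcp_pos: [0.5395, 0.1032, 0.5565]
tcp_rot: [-2.143, -2.294, 0.003]
contact_force: [0.6, 0.3, -0.9]
opening: 0.999
```

>>> send_rows:
  commands:
    - {"jaw": 100,"tx": 0,"ty": 0,"tz": 0,"rx": 0,"ry": 0,"rz": 0}
    - {"jaw": 100,"tx": 0,"ty": 0,"tz": 0,"rx": 0,"ry": 0,"rz": 0}

```text
t: 6.18
tcp_pos: [0.5411, 0.1009, 0.5569]
tcp_rot: [-2.144, -2.295, 0.003]
contact_force: [0.7, -0.5, -0.0]
opening: 1.001
```

```bash
python3 - <<'E'
from fit import *
for n in('wrist','scene','side'): cap(n,n+'4')
o=arm.observe(); print(o['tcp_pos'],o['tcp_rot'])
p=[.6085,.105,.067,.14]; print(W(p,(-68.3,0,317)))
i=cv2.imread('pics/wrist4.png')
for X in [(-68.3,-70,317),(-68.3,0,317),(-68.3,70,317)]: cv2.circle(i,tuple(int(v) for v in proj('wrist4',W(p,X))),3,(0,0,255),-1)
j=cv2.imread('pics/side4.png')
for X in [(-68.3,-70,317),(-68.3,0,317)]: cv2.circle(j,tuple(int(v) for v in proj('side4',W(p,X))),1,(0,0,255),-1)
j=cv2.resize(j[150:330,270:410],None,fx=2.6667,fy=2.6667)
cv2.imwrite('pics/w4.png',np.hstack([i[:, 100:520],j[:480]]))
E
```

```text
[0.54180491 0.09952373 0.55731258] [-2.14727834e+00 -2.29223178e+00  1.73674971e-03]
[0.54035324 0.10042732 0.317     ]
```

View pics/w4.png

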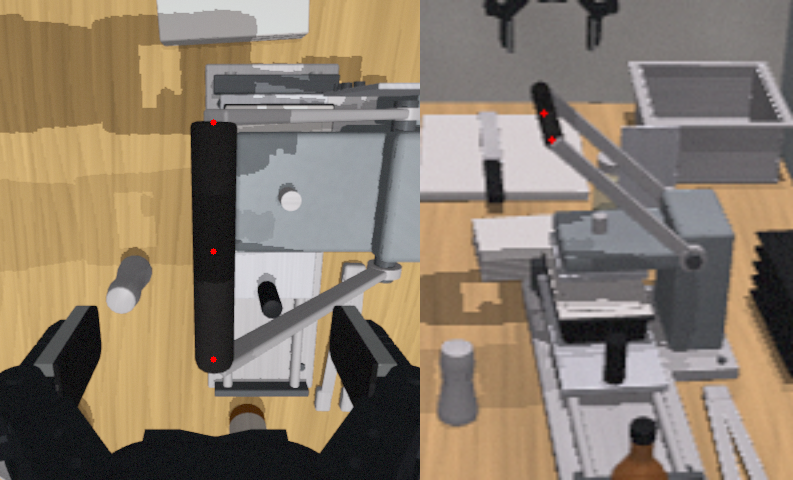

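>>> send_rows:
  commands:
    - {"jaw": 100,"tx": 0.001,"ty": -0.0015,"tz": 0.02,"rx": 0,"ry": 0,"rz": 0}
    - {"jaw": 100,"tx": 0,"ty": 0,"tz": 0.03,"rx": 0,"ry": 0,"rz": 0}
    - {"jaw": 100,"tx": 0,"ty": 0,"tz": 0.03,"rx": 0,"ry": 0,"rz": 0}
    - {"jaw": 100,"tx": 0,"ty": 0,"tz": 0.005,"rx": 0,"ry": 0,"rz": 0}
    - {"jaw": 100,"tx": 0,"ty": 0,"tz": 0,"rx": 0,"ry": 0,"rz": 0}

```text
t: 6.75
tcp_pos: [0.54, 0.1005, 0.4716]
tcp_rot: [-2.146, -2.291, 0.005]
contact_force: [-0.3, 0.5, 0.3]
opening: 1.0
```

>>> send_rows:
  commands:
    - {"jaw": 15,"tx": 0,"ty": 0,"tz": 0,"rx": 0,"ry": 0,"rz": 0}
    - {"jaw": 15,"tx": 0,"ty": 0,"tz": 0,"rx": 0,"ry": 0,"rz": 0}
    - {"jaw": 15,"tx": 0,"ty": 0,"tz": 0,"rx": 0,"ry": 0,"rz": 0}
    - {"jaw": 15,"tx": 0,"ty": 0,"tz": 0,"rx": 0,"ry": 0,"rz": 0}
    - {"jaw": 15,"tx": 0,"ty": 0,"tz": 0,"rx": 0,"ry": 0,"rz": 0}
  newtons: 45

```text
t: 7.17
tcp_pos: [0.5397, 0.1013, 0.4739]
tcp_rot: [2.146, 2.293, 0.001]
contact_force: [0.3, -0.2, -0.2]
opening: 0.299
```

>>> send_rows:
  commands:
    - {"jaw": 15,"tx": 0,"ty": 0,"tz": 0,"rx": 0,"ry": 0,"rz": 0}
    - {"jaw": 15,"tx": 0,"ty": 0,"tz": 0,"rx": 0,"ry": 0,"rz": 0}

```text
t: 7.33
tcp_pos: [0.5396, 0.1013, 0.474]
tcp_rot: [2.146, 2.294, 0.001]
contact_force: [-2.4, -1.2, 6.0]
opening: 0.264
```

>>> send_rows:
  commands:
    - {"jaw": 15,"tx": 0,"ty": -0.009,"tz": 0.011,"rx": 0,"ry": 0,"rz": 0}
    - {"jaw": 15,"tx": 0,"ty": -0.009,"tz": 0.011,"rx": 0,"ry": 0,"rz": 0}
    - {"jaw": 15,"tx": 0,"ty": -0.008,"tz": 0.012,"rx": 0,"ry": 0,"rz": 0}
    - {"jaw": 15,"tx": 0,"ty": -0.0075,"tz": 0.0125,"rx": 0,"ry": 0,"rz": 0}

```text
t: 7.67
tcp_pos: [0.5067, 0.099, 0.428]
tcp_rot: [2.143, 2.29, 0.008]
contact_force: [9.5, -0.3, 5.4]
opening: 0.263
```

```bash
python3 - <<'E'
from fit import *
for n in('wrist','scene','side'): cap(n,n+'5')
o=arm.observe(); print(o['tcp_pos'],o['contact_force'],o['wrist_torque'],o['opening'])
p=[.6085,.105,.067,.14]; print(W(p,(-101.8,0,270)))
j=cv2.imread('pics/side5.png')
for X in [(-101.8,-70,270),(100,-75,160)]: cv2.circle(j,tuple(int(v) for v in proj('side5',W(p,X))),1,(0,0,255),-1)
j=cv2.resize(j[160:300,280:420],None,fx=4,fy=4,interpolation=cv2.INTER_CUBIC)
cv2.imwrite('pics/w5.png',j)
E
```

```text
[0.50665482 0.09906758 0.42745335] [ 4.44184263 -0.92382737  4.80623693] [-0.02817068 -0.93858317 -0.04270519] 0.26390079477152073
[0.5069284 0.0981845 0.27     ]
```

View pics/w5.png

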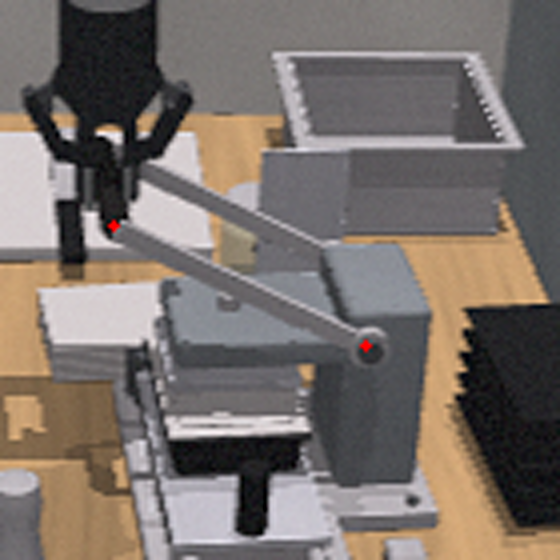

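The jaws hold the bar, and its end sits on the first-click prediction at crop (113,226). I continue along the arc.

>>> send_rows:
  commands:
    - {"jaw": 15,"tx": 0,"ty": -0.0065,"tz": 0.013,"rx": 0,"ry": 0,"rz": 0}
    - {"jaw": 15,"tx": 0,"ty": -0.0057,"tz": 0.013,"rx": 0,"ry": 0,"rz": 0}
    - {"jaw": 15,"tx": 0,"ty": -0.005,"tz": 0.0135,"rx": 0,"ry": 0,"rz": 0}
    - {"jaw": 15,"tx": 0,"ty": -0.004,"tz": 0.0138,"rx": 0,"ry": 0,"rz": 0}

```text
t: 8.15
tcp_pos: [0.4857, 0.0976, 0.3746]
tcp_rot: [2.143, 2.291, 0.007]
contact_force: [3.7, -1.4, 9.5]
opening: 0.26
```

>>> send_rows:
  commands:
    - {"jaw": 15,"tx": 0,"ty": -0.003,"tz": 0.014,"rx": 0,"ry": 0,"rz": 0}
    - {"jaw": 15,"tx": 0,"ty": -0.0022,"tz": 0.014,"rx": 0,"ry": 0,"rz": 0}
    - {"jaw": 15,"tx": 0,"ty": -0.0012,"tz": 0.014,"rx": 0,"ry": 0,"rz": 0}
    - {"jaw": 15,"tx": 0,"ty": -0.0006,"tz": 0.008,"rx": 0,"ry": 0,"rz": 0}

```text
t: 8.48
tcp_pos: [0.4782, 0.0972, 0.3232]
tcp_rot: [2.145, 2.293, 0.002]
contact_force: [0.1, -1.2, 7.5]
opening: 0.268
```

```bash
cat > chk.py <<'E'
import sys
from fit import *
s=sys.argv[1]
for n in('wrist','scene','side'): cap(n,n+s)
o=arm.observe(); print(o['t'],o['tcp_pos'],o['contact_force'],o['wrist_torque'],o['opening'])
p=[.6085,.105,.067,.14]; print(W(p,(-130,0,160)))
def mk(n,y0,x0):
  j=cv2.imread(f'pics/{n}{s}.png')
  j=cv2.resize(j[y0:y0+140,x0:x0+100],None,fx=4,fy=4,interpolation=cv2.INTER_CUBIC)
  for X in [(-130,-75,160),(-130,70,160),(100,-75,160)]: cv2.circle(j,tuple(int(v) for v in (proj(n+s,W(p,X))-[x0,y0]+.5)*4),2,(0,0,255),-1)
  return j
cv2.imwrite(f'pics/w{s}.png',np.hstack([mk('side',180,285),mk('scene',180,295)]))
E
python3 chk.py 6
```

```text
8.6333 [0.47843271 0.09714502 0.3237917 ] [-1.74778875 -2.95447922  6.18805236] [-0.25558792 -0.11652923  0.04510665] 0.2637923056750296
[0.47879168 0.09629652 0.16      ]
```

View pics/w6.png

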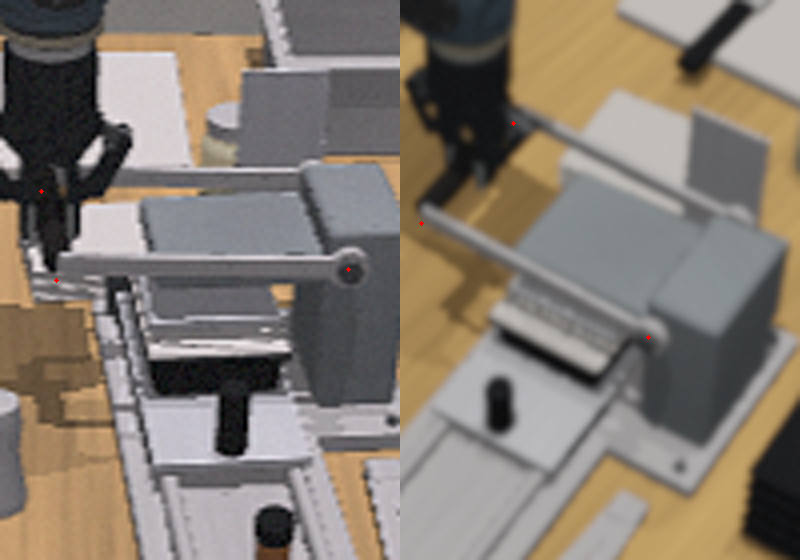

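The view shows the lever a little above its third-click mark: the arm end is at crop (57,264) against the predicted (57,281). I'll turn that into an angle.

```bash
cat > q.py <<'E'
import sys
from fit import *
s=sys.argv[1]; p=[.6085,.105,.067,.14]
a=arm.observe(); print(a['tcp_pos'],a['contact_force'],a['opening'])
for n,cols in (('side',(305,320,335,350)),('scene',(308,318,328,338,348))):
  g=cv2.cvtColor(cv2.imread(f'pics/{n}{s}.png'),cv2.COLOR_BGR2GRAY)
  g=g.astype(float)
  for q in (.6,.65,.7,.75,.8):
    # predicted mid-line of the right arm (y=-75): and rows at the given columns
    A=proj(n+s,W(p,(100,-75,160))); B=proj(n+s,W(p,(100-230*np.cos(.75-q),-75,160+230*np.sin(.75-q))))
    print(n,q,B.round(1),[round(float(A[1]+(c-A[0])*(B[1]-A[1])/(B[0]-A[0])),1) for c in cols])
  for c in cols:
    m=int(A[1]+(c-A[0])*(B[1]-A[1])/(B[0]-A[0])); print(c,m-12,g[m-12:m+8,c].astype(int))
E
python3 q.py 6
```

```text
[0.47843271 0.09714502 0.3237917 ] [-1.74778875 -2.95447922  6.18805236] 0.2637923056750296
side 0.6 [299.5 239.8] [240.4, 241.8, 243.3, 244.7]
side 0.65 [299.  243.1] [243.4, 244.2, 244.9, 245.7]
side 0.7 [298.7 246.3] [246.3, 246.5, 246.6, 246.7]
side 0.75 [298.6 249.5] [249.3, 248.7, 248.2, 247.6]
side 0.8 [298.7 252.7] [252.2, 251.0, 249.8, 248.5]
305 240 [214 211 213 176 111 103 103  98 103 104  97 140 104  96 121 134 161  90
  96  96]
320 238 [169 168 220 216 214 207 175  97 100  99 106 173 157 153 160 122 108 138
 156 149]
335 237 [143 141 142 140 140 142 158 192  99 104 104 103  75  74  68 101 101 102
 106 102]
350 236 [139 135 137 138 141 140 140 148 213  99 108 106 106  79  74  78 100 101
 104 104]
scene 0.6 [300.2 229. ] [233.8, 240.0, 246.1, 252.3, 258.5]
scene 0.65 [299.9 231. ] [235.7, 241.5, 247.3, 253.0, 258.8]
scene 0.7 [299.9 233.1] [237.5, 242.9, 248.3, 253.8, 259.2]
scene 0.75 [299.9 235.3] [239.4, 244.4, 249.4, 254.5, 259.5]
scene 0.8 [300.1 237.5] [241.2, 245.8, 250.5, 255.2, 259.8]
308 229 [ 66  86  96  99 105 123 143 145 126 102  99 105 106 100  93  90  94 112
 130 138]
318 233 [110 109 108 106 107 110 122 144 154 140 110  94  93  96  91  86  83  83
  98 127]
328 238 [137 138 139 139 139 137 135 143 154 148 120  97  93  99 110 126 133 127
 130 130]
338 243 [137 137 137 138 138 135 131 137 154 160 138 107  97 100 112 128 130 120
 121 125]
348 247 [136 137 137 138 138 137 135 129 125 145 161 151 121 103 101 107 118 120
 114 123]
```

The angle is about 0.70 rad in both views, with the bar having slipped about 5 mm up in the jaws. I go down in small steps and watch the force for the third click.

>>> send_rows:
  commands:
    - {"jaw": 15,"tx": 0,"ty": 0,"tz": 0.004,"rx": 0,"ry": 0,"rz": 0}
    - {"jaw": 15,"tx": 0,"ty": 0,"tz": 0,"rx": 0,"ry": 0,"rz": 0}

```text
t: 8.8
tcp_pos: [0.4783, 0.0971, 0.3199]
tcp_rot: [2.146, 2.294, 0.001]
contact_force: [-3.4, -2.3, 8.4]
opening: 0.266
```

>>> send_rows:
  commands:
    - {"jaw": 15,"tx": 0,"ty": 0,"tz": 0.003,"rx": 0,"ry": 0,"rz": 0}
    - {"jaw": 15,"tx": 0,"ty": 0,"tz": 0,"rx": 0,"ry": 0,"rz": 0}

```text
t: 8.97
tcp_pos: [0.4782, 0.0971, 0.3169]
tcp_rot: [2.146, 2.294, 0.0]
contact_force: [-4.0, -2.6, 8.1]
opening: 0.263
```

```bash
python3 chk.py 7; python3 q.py 7 | grep -v ' 0\.[68] '
```

```text
9.1167 [0.4781877  0.09714825 0.31718444] [-3.52132565 -2.08143818  6.86050925] [-0.31545355  0.12774748  0.04149598] 0.2647063800013789
[0.47879168 0.09629652 0.16      ]
[0.4781877  0.09714825 0.31718444] [-3.52132565 -2.08143818  6.86050925] 0.2647063800013789
side 0.65 [299.  243.1] [243.4, 244.2, 244.9, 245.7]
side 0.7 [298.7 246.3] [246.3, 246.5, 246.6, 246.7]
side 0.75 [298.6 249.5] [249.3, 248.7, 248.2, 247.6]
305 240 [179 215 211 212 153 177  94  99 104  99  88 143 107 101 123 134 162  91
  97  92]
320 238 [173 170 219 217 215 195 154 194  97 102  99  99 139 159 162 141 110 139
 152 149]
335 237 [141 138 144 141 144 140 136 190 177  97 102 105 113  71  67 100 106 101
 101 107]
350 236 [141 136 139 136 133 137 141 139 184 150 104 103 103 104  69  80 103 101
 103 100]
scene 0.65 [299.9 231. ] [235.7, 241.5, 247.3, 253.0, 258.8]
scene 0.7 [299.9 233.1] [237.5, 242.9, 248.3, 253.8, 259.2]
scene 0.75 [299.9 235.3] [239.4, 244.4, 249.4, 254.5, 259.5]
308 229 [ 47  67  84  94 100 109 128 146 143 117 102 103 104 100  93  90  90 101
 121 136]
318 233 [110 109 107 107 106 107 111 128 150 153 129 102  94  94  91  87  83  82
  95 123]
328 238 [137 138 139 139 139 137 132 134 148 154 136 106  94  97 107 126 134 127
 126 127]
338 243 [137 137 137 138 138 136 129 128 146 161 147 115  99 101 110 127 136 126
 119 120]
348 247 [136 137 137 137 138 137 135 128 122 140 160 152 122 101  98 106 120 121
 114 122]
```

```bash
python3 - <<'E'
from fit import *
p=[.6085,.105,.067,.14]
for s,q,zz in (('5',.25,None),('6',.7,None),('7',.73,None)):
  g=cv2.cvtColor(cv2.imread(f'pics/wrist{s}.png'),cv2.COLOR_BGR2GRAY).astype(float); 
  a=.75-q; print(s)
  for y in (0,35,70): print('  pred',q,y,proj('wrist'+s,W(p,(100-230*np.cos(a),y,160+230*np.sin(a)))).round(1))
  for r in range(20,260,30):
    row=g[r]; d=np.where(row<45)[0]; 
    runs=np.split(d,np.where(np.diff(d)>2)[0]+1); print(r,[(int(x[0]),int(x[-1])) for x in runs if len(x)>30])
E
```

```text
5
  pred 0.25 0 [311.4 331.1]
  pred 0.25 35 [311.1 239.6]
  pred 0.25 70 [310.8 132.3]
20 []
50 []
80 []
110 []
140 [(277, 352)]
170 [(278, 351)]
200 [(279, 350)]
230 [(280, 350)]
6
  pred 0.7 0 [315.6 340.2]
  pred 0.7 35 [315.6 245.3]
  pred 0.7 70 [315.6 133.3]
20 []
50 []
80 []
110 []
140 [(276, 347)]
170 [(277, 353)]
200 [(278, 352)]
230 [(279, 351)]
7
  pred 0.73 0 [315.6 339.2]
  pred 0.73 35 [315.6 244.7]
  pred 0.73 70 [315.7 133.2]
20 []
50 []
80 []
110 []
140 [(276, 346)]
170 [(276, 353)]
200 [(277, 352)]
230 [(278, 351)]
```

```bash
python3 - <<'E'
import cv2,numpy as np
f=lambda s:cv2.imread(f'pics/wrist{s}.png')[0:400,120:520]
cv2.imwrite('pics/w57.png',np.hstack([f('5'),f('7')]))
E
```

```text
(no output)
```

View pics/w57.png

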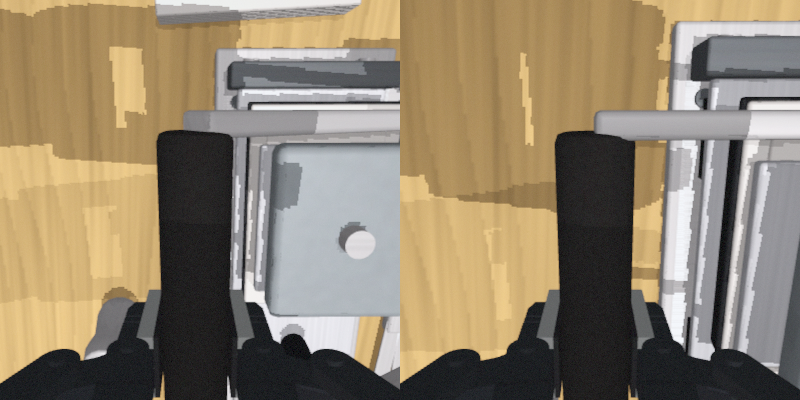

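The bar looks wider in the jaws (72 px, then 76 px), which means it rides about 6.5 mm higher in the pads. That puts the bar at about 166 mm, q≈0.72, and the images agree. I'll grip harder, then go the last 6 mm.

>>> send_rows:
  commands:
    - {"jaw": 10,"tx": 0,"ty": 0,"tz": 0,"rx": 0,"ry": 0,"rz": 0}
    - {"jaw": 10,"tx": 0,"ty": 0,"tz": 0.002,"rx": 0,"ry": 0,"rz": 0}
    - {"jaw": 10,"tx": 0,"ty": 0,"tz": 0.002,"rx": 0,"ry": 0,"rz": 0}
    - {"jaw": 10,"tx": 0,"ty": 0,"tz": 0.002,"rx": 0,"ry": 0,"rz": 0}
    - {"jaw": 10,"tx": 0,"ty": 0,"tz": 0,"rx": 0,"ry": 0,"rz": 0}
  newtons: 90

```text
t: 9.53
tcp_pos: [0.4781, 0.0972, 0.3113]
tcp_rot: [2.146, 2.294, 0.0]
contact_force: [-7.9, -2.6, 11.6]
opening: 0.253
```

```bash
python3 chk.py 8; cat > m.py <<'E'
import sys
from fit import *
p=[.6085,.105,.067,.14]
# bar width in wrist view -> relative depth, sub-pixel by half-level crossings
def wid(s):
  g=cv2.GaussianBlur(cv2.cvtColor(cv2.imread(f'pics/wrist{s}.png'),cv2.COLOR_BGR2GRAY),(1,9),0).astype(float); o=[]
  for r in range(160,260,4):
    w=g[r]; L=next(c for c in range(314,200,-1) if w[c]>48); Rr=next(c for c in range(314,420) if w[c]>48)
    l=L+(w[L]-48)/(w[L]-w[L+1]); rr=Rr-(w[Rr]-48)/(w[Rr]-w[Rr-1]); o.append(rr-l)
  return np.median(o)
# arm-edge shift between side/scene pictures and q from aligned region correlation
for s in sys.argv[1:]: 
  w=wid(s); print(s,'width',w.round(2),'depth mm',(cal('wrist0')[0][0,0]*24/w).round(1))
E
python3 m.py 5 6 7 8; python3 q.py 8 | grep -v ' 0\.[6] '
```

```text
9.6833 [0.47811216 0.09715101 0.31149762] [-8.25598074 -1.72435728 11.56264891] [-0.32427747 -0.03483359  0.05680716] 0.25805305978803356
[0.47879168 0.09629652 0.16      ]
5 width 71.76 depth mm 132.3
6 width 74.53 depth mm 127.4
7 width 75.52 depth mm 125.7
8 width 75.59 depth mm 125.6
[0.47811216 0.09715101 0.31149762] [-8.25598074 -1.72435728 11.56264891] 0.25805305978803356
side 0.65 [299.  243.1] [243.4, 244.2, 244.9, 245.7]
side 0.7 [298.7 246.3] [246.3, 246.5, 246.6, 246.7]
side 0.75 [298.6 249.5] [249.3, 248.7, 248.2, 247.6]
side 0.8 [298.7 252.7] [252.2, 251.0, 249.8, 248.5]
305 240 [183 180 198 214 210 214 187 111 105 104  96 112 105  99 120 137 160 134
  93  94]
320 238 [170 171 217 215 218 218  93 140 199  94 102  98  98 111 154 158 107 142
 154 147]
335 237 [142 145 142 136 140 140 140 138 180 142 102 106 101 107  62  92 101 106
 103 105]
350 236 [138 134 138 137 138 143 140 137 151 213  96 104 108 101  76  82 105 102
  99 101]
scene 0.65 [299.9 231. ] [235.7, 241.5, 247.3, 253.0, 258.8]
scene 0.7 [299.9 233.1] [237.5, 242.9, 248.3, 253.8, 259.2]
scene 0.75 [299.9 235.3] [239.4, 244.4, 249.4, 254.5, 259.5]
scene 0.8 [300.1 237.5] [241.2, 245.8, 250.5, 255.2, 259.8]
308 229 [ 32  46  65  83  96 104 113 133 149 141 115  99  96  93  90  89  90  98
 115 131]
318 233 [109 109 108 107 106 107 105 107 127 149 146 118  96  90  89  86  84  82
  94 124]
328 238 [137 138 139 140 139 137 129 120 129 148 145 119  98  94 105 127 139 135
 136 137]
338 243 [137 137 137 138 138 136 128 119 131 152 152 127 102  98 108 127 137 132
 136 136]
348 247 [136 136 137 138 137 138 135 128 118 128 152 154 130 104  99 104 112 112
 110 121]
```

Bar height from the grip offset is about 160.6 mm (q≈0.747), and the arm's slope in the scene view gives q≈0.742. One more millimetre, with the sideways load relaxed, and then I check the hold over time.

>>> send_rows:
  commands:
    - {"jaw": 10,"tx": 0,"ty": -0.001,"tz": 0.001,"rx": 0,"ry": 0,"rz": 0}
    - {"jaw": 10,"tx": 0,"ty": 0,"tz": 0,"rx": 0,"ry": 0,"rz": 0}
    - {"jaw": 10,"tx": 0,"ty": 0,"tz": 0,"rx": 0,"ry": 0,"rz": 0}

```text
t: 9.93
tcp_pos: [0.4777, 0.0971, 0.311]
tcp_rot: [2.144, 2.292, 0.004]
contact_force: [-4.3, -2.8, 12.1]
opening: 0.256
```

>>> send_rows:
  commands:
    - {"jaw": 10,"tx": 0,"ty": 0,"tz": 0,"rx": 0,"ry": 0,"rz": 0}
    - {"jaw": 10,"tx": 0,"ty": 0,"tz": 0,"rx": 0,"ry": 0,"rz": 0}
    - {"jaw": 10,"tx": 0,"ty": 0,"tz": 0,"rx": 0,"ry": 0,"rz": 0}
    - {"jaw": 10,"tx": 0,"ty": 0,"tz": 0,"rx": 0,"ry": 0,"rz": 0}
    - {"jaw": 10,"tx": 0,"ty": 0,"tz": 0,"rx": 0,"ry": 0,"rz": 0}

```text
t: 10.35
tcp_pos: [0.4777, 0.0971, 0.311]
tcp_rot: [2.144, 2.292, 0.004]
contact_force: [-3.6, -2.6, 12.4]
opening: 0.259
```

```bash
python3 chk.py 9; python3 m.py 9; python3 - <<'E'
from fit import *
p=[.6085,.105,.067,.14]
def edge(s):
  g=cv2.cvtColor(cv2.imread(f'pics/scene{s}.png'),cv2.COLOR_BGR2GRAY).astype(float); c=np.arange(308,350); y=[]
  for x in c:
    m=int(237+.51*(x-308)); v=g[m-4:m+4,x]; k=np.clip(v.argmax(),1,6); a,b,d=v[k-1:k+2]; y.append(m-4+k+.5*(a-d)/(a-2*b+d) if a-2*b+d else m-4+k)
  f=np.polyfit(c,y,1); r=np.abs(y-np.polyval(f,c)); f=np.polyfit(c[r<.6],np.array(y)[r<.6],1); return f[0]
qs=np.arange(.6,.9,.01); sl=[]
for q in qs:
  A=proj('scene9',W(p,(100,-75,160)));B=proj('scene9',W(p,(100-230*np.cos(.75-q),-75,160+230*np.sin(.75-q)))); sl.append((B-A)[1]/(B-A)[0])
for s in '6789': e=edge(s); print(s,e,'q',np.interp(-e,-np.array(sl),qs))
E
```

```text
10.5 [0.4776963  0.09710467 0.31094974] [-4.49502683 -3.30091843 11.86876788] [-0.27212119 -0.65691307  0.12823288] 0.2585399902762895
[0.47879168 0.09629652 0.16      ]
9 width 75.63 depth mm 125.5
6 0.543577592082333 q 0.696270023869269
7 0.5262752402821328 q 0.7192345163496492
8 0.5116907623625297 q 0.7386687452709413
9 0.50938699352067 q 0.7417439131234967
```

View pics/w9.png

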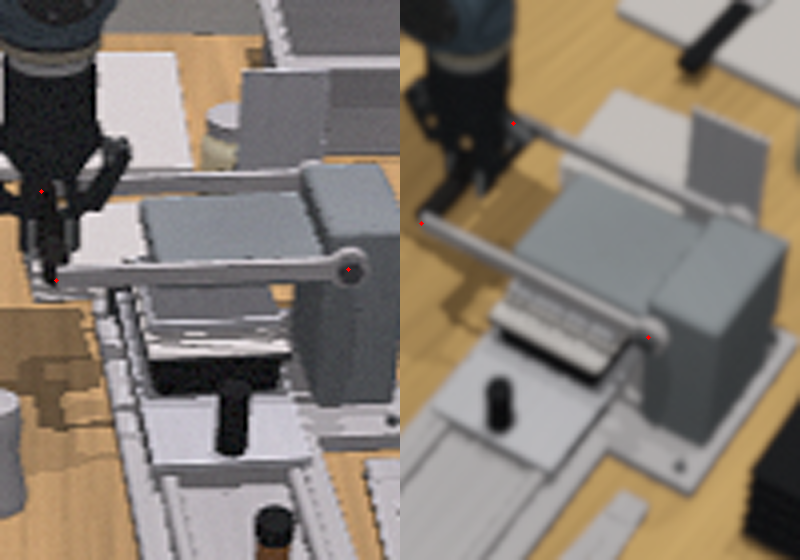

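Both views now show the arm about on its third-click marks (q≈0.74), but the push of 12 N is above the 8 N expected in the dip, so the detent is probably just ahead. I step on by single millimetres.

>>> send_rows:
  commands:
    - {"jaw": 10,"tx": 0,"ty": -0.0005,"tz": 0.001,"rx": 0,"ry": 0,"rz": 0}
    - {"jaw": 10,"tx": 0,"ty": 0,"tz": 0,"rx": 0,"ry": 0,"rz": 0}
    - {"jaw": 10,"tx": 0,"ty": 0,"tz": 0,"rx": 0,"ry": 0,"rz": 0}

```text
t: 10.75
tcp_pos: [0.4775, 0.0971, 0.3102]
tcp_rot: [2.144, 2.292, 0.005]
contact_force: [-2.2, -1.7, 12.6]
opening: 0.254
```

>>> send_rows:
  commands:
    - {"jaw": 10,"tx": 0,"ty": 0,"tz": 0.001,"rx": 0,"ry": 0,"rz": 0}
    - {"jaw": 10,"tx": 0,"ty": 0,"tz": 0,"rx": 0,"ry": 0,"rz": 0}
    - {"jaw": 10,"tx": 0,"ty": 0,"tz": 0,"rx": 0,"ry": 0,"rz": 0}

```text
t: 11.0
tcp_pos: [0.4775, 0.0971, 0.3092]
tcp_rot: [2.144, 2.292, 0.005]
contact_force: [-2.4, -2.4, 13.9]
opening: 0.262
```

```bash
python3 chk.py 10; python3 m.py 10; python3 - <<'E'
from fit import *
p=[.6085,.105,.067,.14]
def q_of(n,s,y0,sl0,c):
  g=cv2.cvtColor(cv2.imread(f'pics/{n}{s}.png'),cv2.COLOR_BGR2GRAY).astype(float); y=[]
  for x in c:
    m=int(y0+sl0*(x-c[0])); v=g[m-4:m+4,x]; k=np.clip(v.argmax(),1,6); a,b,d=v[k-1:k+2]; y.append(m-4+k+.5*(a-d)/(a-2*b+d) if a-2*b+d else m-4+k)
  y=np.array(y); f=np.polyfit(c,y,1); r=np.abs(y-np.polyval(f,c)); e=np.polyfit(c[r<.6],y[r<.6],1)[0]
  qs=np.arange(.6,.9,.01); sl=[]
  for q in qs:
    A=proj(n+s,W(p,(100,-75,160)));B=proj(n+s,W(p,(100-230*np.cos(.75-q),-75,160+230*np.sin(.75-q)))); sl.append((B-A)[1]/(B-A)[0])
  return np.interp(-e,-np.array(sl),qs)
for s in ('9','10'): print(s,q_of('scene',s,237,.51,np.arange(308,350)))
k=proj('scene10',W(p,(0,-150,103))); a=cv2.imread('pics/scene9.png'); 
d=cv2.absdiff(cv2.imread('pics/scene10.png'),cv2.imread('pics/scene3.png')).max(2)
print('knob region diff vs scene3',k.round(),d[int(k[1])-3:int(k[1])+4,int(k[0])-3:int(k[0])+4].max())
E
```

```text
11.15 [0.4774966 0.0970993 0.3092544] [-2.60860125 -2.18220912 13.78916655] [-0.2753558  -0.9590229   0.10437376] 0.25204562888046733
[0.47879168 0.09629652 0.16      ]
10 width 75.66 depth mm 125.5
9 0.7417439131234967
10 0.7510402343694604
knob region diff vs scene3 [319. 276.] 71
```

The scene slope gives q = 0.751 and the grip offset gives 0.757. The knob is still at its home mark, about (319,276) in the scene view. The hold is steady, so I hand in.

```bash
python3 -c "
from station import arm
print(arm.sign_off())"
```

```text
the job is handed in; nothing more can be done
None
```

The carriage is home against the end stop, and the lever was being held down at its third click when I handed in, at about 11 s of the 61 s allowed.

**Carriage:** I gripped the knob and slid it until it stopped, with about 20 N of reaction and within 1 mm of the predicted home position. In the later pictures the knob still sat on its home mark. The lever was not touched until after this.

**Lever:** I gripped the bar and took it down its arc past the first two clicks. The last checks put it at 0.751 rad from the arm's slope in the scene view, and about 0.757 from the bar's height in the jaws. The target is 0.75 and the hard stop 0.95.

**Checks that disagreed:**
- **Slip:** the bar slid about 6.5 mm up in the pads on the way down. I corrected the height from the pictures and raised the grip to 90 N; it did not slip further after that.
- **Push force:** it read about 14 N at the end, not the stated 8 N, and I never felt a clear dip at the third click. I put this down to the harder grip resisting the bar's turning, but did not confirm it, so the third-click position rests on the pictures and the geometry.
- **Picture comparison:** one automatic before-and-after check around the knob showed a difference. I took it for shadow and noise, as the knob's position still matched.

I did not separately check that the other things on the table stayed put. The moves were planned clear of them, and no contact showed in the force readings.

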